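# Close the damper housing and hold it shut

### The arm

A 6-joint arm with a two-finger parallel gripper is mounted at the origin on the work surface. World frame = base frame: x ahead of the robot, y to its left, z up, the work surface at z = 0. Lengths are in m, angles in rad, forces in N, time in s.
With the tool pointing down it reaches from about 0.25 to 0.775 m from the base axis. Payload 8.9 kg.
Tool frame: the origin (TCP) lies on the centre line of the jaws, within the pads' length; the fingertips stand bot.tip_extent ahead of it and the grasp point (between the pads) lies 5 mm behind it (bot.tip_extent is the distance from the TCP to the fingertips, in m); z points along the fingers, y is the line along which they close (so a half turn about z gives the same grasp; the last joint's range is limited). The gripper opens to 85 mm and grips with 20 to 120 N. Pads are 22 mm wide; open, the fingers measure 114 mm over their backs; the gripper's body (76 mm by 85 mm) begins 54 mm behind the grasp point. The pads swing forward as they close: fully open they stand 13 mm farther back than shut.
Start: joints at [1.074, 0.291, -0.153, 1.127, 0, 1.431], TCP at [0.184, 0.492, 0.245] pointing down, gripper open.
Joint ranges: [-2.52, 2.52], [-0.91, 1.74], [-1.3, 1.37], [-1.96, 2.02], [-1.52, 1.47], [-3.14, 3.14]. Speed limits (rad/s): [2.22, 2.22, 2.79, 3.14, 3.14, 3.14].

### API

Orientations are given as a unit quaternion [x, y, z, w].
In Python, from bench import bot, imaging gives the robot as it stands. The module is installed in compiled form; this text tells all that it offers.
- The arm moves only by the tool step_arm, never from a script. Its argument "steps" is a list of rows, each an object of numbers: "dx", "dy", "dz": the shift along the tool's x, y, z in mm; "twist": the turn about the tool's z in rad; "claw": the closure, from 0 (fully open) to 1 (shut). In form: [{"dx": .., "dy": .., "dz": .., "twist": .., "claw": ..}, ...]. A call has 1 to 5 rows; each row is the pose to reach, as a shift and turn from the pose commanded when the call began, along the tool's axes at that moment; what a row does not reach only later rows make up. A row lasts 1/12 s, in which the tool goes at most 41.7 mm and 7.16 degrees, less where a joint would pass 70% of its speed; a pose out of reach is approached as far as the arm can. A call with a gripper value outside its range is refused whole. The fingers move at their own pace and stop on an object; the grip force is fixed at half the most. Time passes only in rows, so rows that repeat a pose let the fingers close. It gives the time, the measured TCP pose, the force, the opening and the grip force at its end, in the units of the state.
- bot.observe(): the state, without advancing time (a new reading comes with each control period).
- imaging.capture(name): name is "side" or "top" or "wrist"; returns a dict with "color" (400x640x3 uint8, red, green, blue), "vertical_fov" (degrees; the focal length in pixels is half the picture's height over the tangent of half this angle, whatever the lens; pixels are square), "cx", "cy" (the principal point, pixels), "extrinsics" (4x4, takes a point from world to camera coordinates); the wrist camera has in their place "T_tool_cam" (4x4, takes a point from camera to tool coordinates, whose origin is the TCP and whose axes are the flange's). Camera axes: x right, y up, looking along -z (the intrinsics and any distortion apply to the point x, -y, -z); pixel columns grow to the right and rows downward; lengths in m; the calibration is good to about 2 mm. A picture is of the moment at which its call begins: read the wrist's pose just before it. There is no depth.
- bot.sign_off(): hands the job in; it is judged then, once.
The state is a dict: "time": time; "joint_pos": joint angles; "qvel": joint speeds; "effort": joint torques, N m; "ee_pos": TCP position; "ee_rot": TCP orientation; "force": force on the tool from outside, world axes, zero at the start; "wrist_torque": the same for the moment, N m; "width": finger opening in m; "gripper_force": force on a finger pad.
Only numpy, scipy, OpenCV 4.12 (cv2) and the standard library are available. Lean on these libraries where they do the work, as an engineer would, in place of code of your own. Each camera call takes 0.05 s, during which the arm holds its last target. There are 200 camera calls.

### The job

Pull the drawer of the small grey cabinet well open by its handle, lift out the aluminium housing cover and fit it right way up over the two dowel pins of the lower half that stands on the fixture plate. A sprung pad pushes the halves apart, so press the cover down until the two faces meet with no gap, and finish while still holding it pressed shut with the gripper. Leave the mug, the roller, the tweezers, the hex driver and the depth gauge where they are.

Things in the scene. Friction and masses are not known exactly. Their poses are not given: they have to be found in the camera images.
- cab_drawer0_handle (a point): grip point: middle of the drawer's steel bar handle, 56 mm above the table, 38 mm below the cabinet's top. Bar 11 mm thick, 120 mm long, level along this frame's y; its centre is 35 mm in front of the drawer's front face; two posts 51 mm either side of the middle. The drawer opens along this frame's -x, towards the robot. The grey cabinet is 240 mm deep, 260 wide, 94 high
- cab_drawer0 (a joint): how far the drawer is out (m): 0 shut, 0.165 at its end stop; starts 0 to 12 mm ajar; 1 N friction, stays where left. Inside 195 mm (x) by 218 (y); floor 22 mm above the table, tops of side walls 72 mm, of the front 82 mm
- cover: loose upper half, bare aluminium, 0.15 to 0.26 kg, right way up on the drawer's floor in its front half. Flange 96 (x) x 44 (y) x 12 mm; middle block 42 x 44, flat top 36 mm above the underside. Two 10 mm through holes in the flange on the x axis, 36 mm either side of centre. Origin: centre of the underside; z up. Grip the middle block across y (44 mm). Fits either way round (half turn)
- nest_face (a point): centre of the lower half's top face, 40 mm above the table: fixed aluminium block 96 (x) x 44 (y) x 30 mm on a fixed steel plate 150 x 86 x 10. Two steel dowels 8 mm wide stand up 18 mm from the face on its x axis, 36 mm either side of centre, top 4 mm tapered. z up. Shut: the cover's origin lies on this point, x axes parallel (either way round)
- pad_top (a point): top centre of the sprung round rubber pad, 24 mm wide, in the middle of the lower half's face. Free, it stands 6 mm proud; it takes 6 N to start moving, 12 N to be flush. A cover lying loose on it stays 6 mm open and springs up if let go; shutting it takes about 10 N besides its weight
- mug: bystander: blue enamel mug of brass punches, 80 mm wide, 85 high (punches to 145). Origin: centre of its underside
- roller: bystander: grey rubber mat roller, 44 mm thick, 140 mm wide along y, handle reaching 170 mm to -x. Origin: under the middle of the roller
- tweezers: bystander: steel tweezers, 125 mm long along x, 6 mm thick. Origin: centre of the underside
- hexdriver: bystander: hex driver, black handle 24 mm thick to -x (from -105 mm), shaft to +115 mm along x. Origin: on the table under its axis, 15 mm from the handle's front end
- gauge: bystander: chrome depth gauge lying flat, foot 100 mm along x, stem and 48 mm dial to +y (100 mm), 19 mm high. Origin: under the middle of the foot

How it is judged:
By the outcome, as a careful person would: the job done as asked, in the order asked, and still so for the second after the job is handed in, while the arm keeps its last pose, push and grip.
It also fails if it takes over 58 s, if anything falls off the work surface, if the arm or the gripper's body presses on something with over 40 N, if the wrist force passes 120 N, or if a joint passes its speed limit or range.

## Working session

There is one attempt and no reset: what is moved stays moved. The work goes in short steps, Python scripts to look and compute and a tool call to move; the robot and the scene stay as the last step left them, time stands still between calls to the robot, and variables do not carry over. Pictures are saved under pics/ and viewed, at most 10 in all, crops included, and the job is handed in when it is done.

Besides the shell and the picture viewer there is one more tool, called after "Request:" by a JSON object that holds its "op" and its "data", one argument or row to a line. step_arm: Moves the arm, as the interface text tells. Its arguments: {"type":"object","properties":{"steps":{"type":"array"}},"required":["steps"]}

```bash
mkdir -p pics
cat > h.py <<'E'
import numpy as np, cv2
from bench import bot, imaging
from scipy.spatial.transform import Rotation as R
def cap(name, fn=None):
    s=bot.observe(); c=imaging.capture(name); im=c["color"]
    if fn: cv2.imwrite("pics/"+fn, im[:,:,::-1])
    f=im.shape[0]/2/np.tan(np.radians(c["vertical_fov"])/2)
    if "extrinsics" in c: W=np.linalg.inv(np.array(c["extrinsics"]))
    else:
        T=np.eye(4);T[:3,:3]=R.from_quat(s["ee_rot"]).as_matrix();T[:3,3]=s["ee_pos"]; W=T@np.array(c["T_tool_cam"])
    return dict(f=f,cx=c["cx"],cy=c["cy"],W=W,im=im,keys={k:v for k,v in c.items() if k!="color"})
def pt(c,u,v,z):
    d=c["W"][:3,:3]@np.array([(u-c["cx"])/c["f"],-(v-c["cy"])/c["f"],-1]); o=c["W"][:3,3]
    return o+d*(z-o[2])/d[2]
def proj(c,p):
    q=np.linalg.inv(c["W"])@np.append(p,1); return c["cx"]+c["f"]*q[0]/-q[2], c["cy"]-c["f"]*q[1]/-q[2]
E
python3 - <<'E'
from h import *
import pickle
for n in ("top","side"):
    c=cap(n,n+"0.png"); pickle.dump(c,open(n+".pkl","wb")); print(c["keys"])
print(bot.observe(), bot.tip_extent)
E
```

```text
{'vertical_fov': 50.32473498845861, 'cx': 320.9226572292991, 'cy': 188.20148855691764, 'extrinsics': array([[ 0.0229851 , -0.9993993 ,  0.02593691, -0.03120339],
       [ 0.99733108,  0.02472045,  0.06869948, -0.560224  ],
       [-0.06929939,  0.02428862,  0.99730018, -1.30227544],
       [ 0.        ,  0.        ,  0.        ,  1.        ]])}
{'vertical_fov': 55.97238393216175, 'cx': 313.05329611193923, 'cy': 203.44134333542667, 'extrinsics': array([[-0.97188046, -0.23488563, -0.01664666,  0.52850448],
       [ 0.16891383, -0.74467235,  0.6457021 , -0.15293076],
       [-0.16406245,  0.62473341,  0.76340794, -1.00677867],
       [ 0.        ,  0.        ,  0.        ,  1.        ]])}
{'time': 0.1, 'joint_pos': array([ 1.07368608e+00,  2.91220429e-01, -1.54032224e-01,  1.12667592e+00,
        8.39831952e-06,  1.43149823e+00]), 'qvel': array([-0.00180114, -0.00180781,  0.00196936, -0.00055597, -0.00183763,
        0.00145423]), 'effort': array([ 1.67653594e-03, -5.37975919e+01,  3.31917787e+01,  9.24475899e-03,
       -2.50484363e-04,  2.14479724e-05]), 'ee_pos': array([0.1836898 , 0.49143533, 0.24479849]), 'ee_rot': array([ 1.77953190e-01,  9.84038791e-01, -5.36390817e-04, -1.81106921e-04]), 'force': array([ 0.79475655, -0.37013591,  0.12683318]), 'wrist_torque': array([-0.0092104 ,  0.02837046,  0.0223302 ]), 'gripper_force': 0.0, 'width': 0.08563791928212042} 0.014
```

View pics/top0.png

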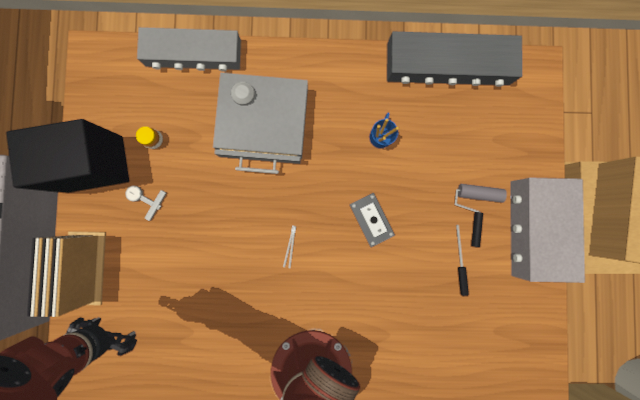

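View pics/side0.png

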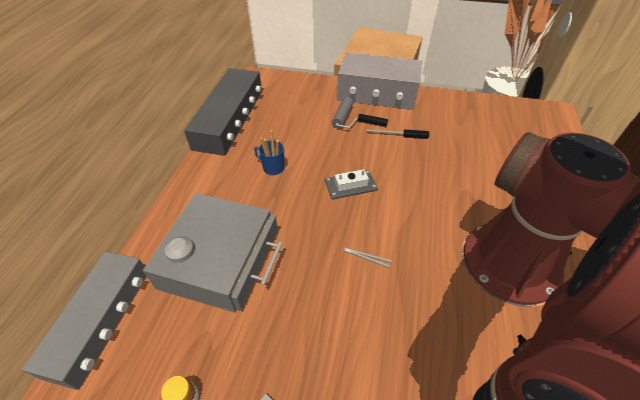

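The top view shows the cabinet at (262,115), its bar handle from about (236,169) to (281,172), and the nest at (373,220). I'll zoom in on the handle and nest.

Run:
```python
from h import *
a=cv2.imread("pics/top0.png")
c1=cv2.resize(a[130:190,205:315],None,fx=7,fy=7,interpolation=cv2.INTER_CUBIC)[:, :770]
c2=cv2.resize(a[185:255,335:410],None,fx=4,fy=4,interpolation=cv2.INTER_CUBIC)
b=cv2.imread("pics/side0.png")
c3=cv2.resize(b[160:205,315:387],None,fx=4,fy=4,interpolation=cv2.INTER_CUBIC)
# canvas
o=np.zeros((600,800,3),np.uint8); c1=cv2.resize(c1,None,fx=5/7,fy=5/7)
o[:300,:550]=c1; o[305:585,:300]=c2; o[305:485,320:608]=c3
cv2.imwrite("pics/z1.png",o)
```

```text
(no output)
```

View pics/z1.png

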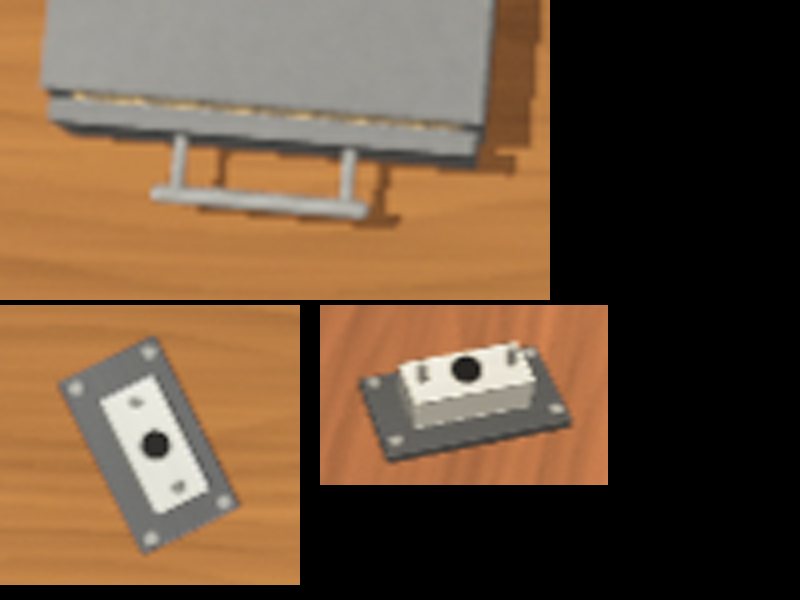

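The zoom shows the bar ends at top-image (235.4,168.6) and (278.6,172.2). The pad is at (373.8,220), and the face corners are clear.

Run:
```python
from h import *
import pickle
c=pickle.load(open("top.pkl","rb")); s=pickle.load(open("side.pkl","rb"))
a=pt(c,235.4,168.6,.058);b=pt(c,278.6,172.2,.058); print("bar",a,b,(a+b)/2,np.linalg.norm(a-b),np.degrees(np.arctan2(*(a-b)[[1,0]])))
print("side bar",pt(s,280,243,.056),pt(s,263,281,.056))
P=[pt(c,335+u/4,185+(v-305)/4,.04) for u,v in [(100,400),(155,375),(210,490),(160,514)]]
print(np.array(P)); print("pad",pt(c,373.75,220,.046), "mean",np.mean(P,0)); d=(P[0]+P[1]-P[2]-P[3])/2; print(np.linalg.norm(d),np.degrees(np.arctan2(d[1],d[0])))
print("side pad",pt(s,315+(467-320)/4,160+(370-305)/4,.046))
o=bot.observe(); M=R.from_quat(o["ee_rot"]).as_matrix(); print(M); print(imaging.capture("wrist")["T_tool_cam"])
```

```text
bar [0.61086519 0.24178819 0.058     ] [0.60332587 0.1118283  0.058     ] [0.60709553 0.17680825 0.058     ] 0.13017839058826 86.67984065710436
side bar [0.60325823 0.11952613 0.056     ] [0.61137816 0.23566092 0.056     ]
[[ 0.4994626  -0.13812177  0.04      ]
 [ 0.51955932 -0.17998028  0.04      ]
 [ 0.43292638 -0.22329741  0.04      ]
 [ 0.41390515 -0.18532337  0.04      ]]
pad [ 0.46617598 -0.1798497   0.046     ] mean [ 0.46646336 -0.18168071  0.04      ]
0.09726660927288014 27.730444917893227
side pad [ 0.46250494 -0.17266734  0.046     ]
[[-9.36665259e-01  3.50225490e-01 -5.47337384e-04]
 [ 3.50225878e-01  9.36664749e-01 -9.91201633e-04]
 [ 1.65527556e-04 -1.12011585e-03 -9.99999359e-01]]
[[-1.24841698e-03  9.63746315e-01  2.66817321e-01  6.77443435e-02]
 [ 9.99999170e-01  1.11798713e-03  6.40737894e-04 -3.48173503e-04]
 [ 3.19210453e-04  2.66817899e-01 -9.63746910e-01 -1.28756428e-01]
 [ 0.00000000e+00  0.00000000e+00  0.00000000e+00  1.00000000e+00]]
```

```bash
cat >> h.py <<'E'
def plan(*wps, n=1):
    "each wp: x,y,z,yaw(deg) of tool y axis; prints dx,dy,dz(mm),twist per call; mod 180 on yaw"
    s=bot.observe(); p=np.array(s["ee_pos"]); M=R.from_quat(s["ee_rot"]).as_matrix(); a=np.degrees(np.arctan2(M[1,1],M[0,1]))
    print("at",p.round(4),"yaw",a.round(2),"tilt",M[:,2].round(4))
    for w in wps:
        t=np.radians(a-w[3]); t=(t+np.pi/2)%np.pi-np.pi/2
        r=np.radians(a); ty=np.array([np.cos(r),np.sin(r)]); tx=np.array([-ty[1],ty[0]])
        d=np.array(w[:3])-p; print("dx %.1f dy %.1f dz %.1f twist %.3f"%(d[:2]@tx*1e3,d[:2]@ty*1e3,-d[2]*1e3,t))
        p=np.array(w[:3]); a-=np.degrees(t)
E
python3 - <<'E'
from h import *
plan((.29,.415,.235,51),(.395,.335,.22,33),(.5,.255,.205,15),(.607,.177,.19,-3.5))
E
```

```text
at [0.1837 0.4915 0.2449] yaw 69.5 tilt [-4.e-04 -9.e-04 -1.e+00]
dx -126.4 dy -34.4 dz 9.9 twist 0.323
dx -131.9 dy 3.9 dz 15.0 twist 0.314
dx -124.3 dy 44.5 dz 15.0 twist 0.314
dx -103.0 dy 83.2 dz 15.0 twist 0.323
```

Request:
{"op": "step_arm", "data": {
  "steps": [
    {"dx": -25,"dy": -7,"dz": 2,"twist": 0.065,"claw": 0.65},
    {"dx": -50,"dy": -14,"dz": 4,"twist": 0.13,"claw": 0.65},
    {"dx": -75,"dy": -21,"dz": 6,"twist": 0.195,"claw": 0.65},
    {"dx": -101,"dy": -28,"dz": 8,"twist": 0.26,"claw": 0.65},
    {"dx": -126,"dy": -34,"dz": 10,"twist": 0.323,"claw": 0.65}
  ]
}}

```text
time: 0.57
ee_pos: [0.2907, 0.4148, 0.235]
ee_rot: [0.335, 0.942, -0.0, -0.0]
force: [0.4, -1.0, -0.3]
width: 0.0295
gripper_force: 0.0
```

Request:
{"op": "step_arm", "data": {
  "steps": [
    {"dx": -26,"dy": 1,"dz": 3,"twist": 0.063,"claw": 0.65},
    {"dx": -53,"dy": 2,"dz": 6,"twist": 0.126,"claw": 0.65},
    {"dx": -79,"dy": 2,"dz": 9,"twist": 0.19,"claw": 0.65},
    {"dx": -106,"dy": 3,"dz": 12,"twist": 0.25,"claw": 0.65},
    {"dx": -132,"dy": 4,"dz": 15,"twist": 0.314,"claw": 0.65}
  ]
}}

```text
time: 0.98
ee_pos: [0.3959, 0.3347, 0.22]
ee_rot: [0.478, 0.878, -0.0, -0.0]
force: [1.0, 0.6, 0.3]
width: 0.0301
gripper_force: 0.0
```

Request:
{"op": "step_arm", "data": {
  "steps": [
    {"dx": -25,"dy": 9,"dz": 3,"twist": 0.063,"claw": 0.65},
    {"dx": -50,"dy": 18,"dz": 6,"twist": 0.126,"claw": 0.65},
    {"dx": -75,"dy": 27,"dz": 9,"twist": 0.19,"claw": 0.65},
    {"dx": -100,"dy": 36,"dz": 12,"twist": 0.25,"claw": 0.65},
    {"dx": -124,"dy": 45,"dz": 15,"twist": 0.314,"claw": 0.65}
  ]
}}

```text
time: 1.4
ee_pos: [0.5012, 0.2552, 0.2049]
ee_rot: [0.61, 0.792, -0.0, -0.0]
force: [-0.3, 0.5, 0.1]
width: 0.0301
gripper_force: 0.0
```

Request:
{"op": "step_arm", "data": {
  "steps": [
    {"dx": -26,"dy": 21,"dz": 4,"twist": 0.08,"claw": 0.65},
    {"dx": -52,"dy": 42,"dz": 8,"twist": 0.16,"claw": 0.65},
    {"dx": -77,"dy": 62,"dz": 12,"twist": 0.24,"claw": 0.65},
    {"dx": -103,"dy": 83,"dz": 15,"twist": 0.323,"claw": 0.65},
    {"dx": -103,"dy": 83,"dz": 15,"twist": 0.323,"claw": 0.65}
  ]
}}

```text
time: 1.82
ee_pos: [0.611, 0.1744, 0.1888]
ee_rot: [0.731, 0.682, -0.0, 0.001]
force: [-1.9, -0.6, -0.0]
width: 0.0298
gripper_force: 0.0
```

Run:
```python
from h import *
import pickle
c=cap("wrist","w1.png"); pickle.dump(c,open("w1.pkl","wb")); print(c["f"],c["cx"],c["cy"]); print(proj(c,[.607,.177,.056])); plan((.607,.177,.1,-3.5))
```

```text
317.4179857818018 319.31813718439145 197.9423715068092
(np.float64(314.763119911676), np.float64(189.21234587057774))
at [0.6088 0.1761 0.189 ] yaw -3.74 tilt [-8.e-04 -5.e-04 -1.e+00]
dx 0.8 dy -1.9 dz 89.0 twist -0.004
```

View pics/w1.png

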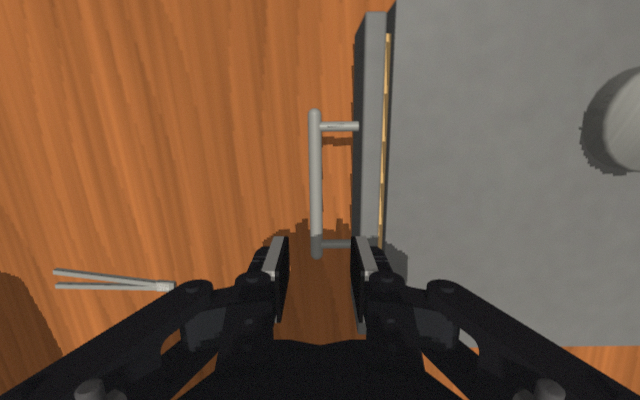

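The wrist view shows the bar from (314.5,110) to (316.5,258), midpoint about (315.5,184), so the earlier fix agrees to a few mm.

Run:
```python
from h import *
import pickle
c=pickle.load(open("w1.pkl","rb"))
a=pt(c,314.5,111,.06);b=pt(c,316.5,257,.06); m=(a+b)/2; print(a,b,m,np.linalg.norm(a-b),np.degrees(np.arctan2(*(a-b)[[1,0]])))
plan((m[0],m[1],.051,-3.2))
```

```text
[0.6116518  0.24086437 0.06      ] [0.60401185 0.11603312 0.06      ] [0.60783183 0.17844875 0.06      ] 0.12506482521277473 86.497737774617
at [0.6088 0.1761 0.189 ] yaw -3.74 tilt [-8.e-04 -5.e-04 -1.e+00]
dx 2.3 dy -1.2 dz 138.0 twist -0.009
```

Request:
{"op": "step_arm", "data": {
  "steps": [
    {"dx": 2,"dy": -1,"dz": 35,"twist": 0,"claw": 0.65},
    {"dx": 2,"dy": -1,"dz": 70,"twist": 0,"claw": 0.65},
    {"dx": 2,"dy": -1,"dz": 105,"twist": 0,"claw": 0.65},
    {"dx": 2,"dy": -1,"dz": 128,"twist": 0,"claw": 0.65},
    {"dx": 2,"dy": -1,"dz": 137,"twist": 0,"claw": 0.65}
  ]
}}

```text
time: 2.28
ee_pos: [0.6032, 0.1806, 0.05]
ee_rot: [0.728, 0.686, -0.002, -0.001]
force: [-8.4, -5.0, 60.8]
width: 0.0302
gripper_force: 16.3
```

Request:
{"op": "step_arm", "data": {
  "steps": [
    {"dx": 0,"dy": 0,"dz": 0,"twist": 0,"claw": 0.65},
    {"dx": 0,"dy": 0,"dz": 0,"twist": 0,"claw": 1},
    {"dx": 0,"dy": 0,"dz": 0,"twist": 0,"claw": 1},
    {"dx": 0,"dy": 0,"dz": 0,"twist": 0,"claw": 1},
    {"dx": 0,"dy": 0,"dz": 0,"twist": 0,"claw": 1}
  ]
}}

```text
time: 2.7
ee_pos: [0.6066, 0.1809, 0.0543]
ee_rot: [0.728, 0.685, 0.001, 0.0]
force: [-0.4, 2.0, 4.9]
width: 0.0091
gripper_force: 58.9
```

Request:
{"op": "step_arm", "data": {
  "steps": [
    {"dx": 0,"dy": -8,"dz": 0,"twist": 0,"claw": 1},
    {"dx": 0,"dy": -22,"dz": 0,"twist": 0,"claw": 1},
    {"dx": 0,"dy": -38,"dz": 0,"twist": 0,"claw": 1},
    {"dx": 0,"dy": -54,"dz": 0,"twist": 0,"claw": 1},
    {"dx": 0,"dy": -70,"dz": 0,"twist": 0,"claw": 1}
  ]
}}

```text
time: 3.12
ee_pos: [0.5364, 0.185, 0.0543]
ee_rot: [0.728, 0.685, 0.001, 0.001]
force: [2.0, 1.5, 5.9]
width: 0.0086
gripper_force: 59.7
```

Request:
{"op": "step_arm", "data": {
  "steps": [
    {"dx": 0,"dy": -16,"dz": 0,"twist": 0,"claw": 1},
    {"dx": 0,"dy": -32,"dz": 0,"twist": 0,"claw": 1},
    {"dx": 0,"dy": -48,"dz": 0,"twist": 0,"claw": 1},
    {"dx": 0,"dy": -64,"dz": 0,"twist": 0,"claw": 1},
    {"dx": 0,"dy": -76,"dz": 0,"twist": 0,"claw": 1}
  ]
}}

```text
time: 3.53
ee_pos: [0.4598, 0.1895, 0.0543]
ee_rot: [0.728, 0.685, 0.001, 0.0]
force: [1.2, 0.6, 7.3]
width: 0.0089
gripper_force: 59.9
```

Request:
{"op": "step_arm", "data": {
  "steps": [
    {"dx": 0,"dy": 0,"dz": 0,"twist": 0,"claw": 0.65},
    {"dx": 0,"dy": 0,"dz": 0,"twist": 0,"claw": 0.65},
    {"dx": 0,"dy": 0,"dz": 0,"twist": 0,"claw": 0.65},
    {"dx": 0,"dy": 0,"dz": -12,"twist": 0,"claw": 0.65},
    {"dx": 0,"dy": 0,"dz": -40,"twist": 0,"claw": 0.65}
  ]
}}

```text
time: 3.95
ee_pos: [0.459, 0.1885, 0.0911]
ee_rot: [0.729, 0.685, -0.002, -0.001]
force: [0.3, -0.5, -0.1]
width: 0.0297
gripper_force: 0.0
```

Request:
{"op": "step_arm", "data": {
  "steps": [
    {"dx": 0,"dy": 0,"dz": -35,"twist": 0,"claw": 0},
    {"dx": 0,"dy": 15,"dz": -70,"twist": 0,"claw": 0},
    {"dx": 0,"dy": 45,"dz": -100,"twist": 0,"claw": 0},
    {"dx": 0,"dy": 75,"dz": -120,"twist": 0,"claw": 0},
    {"dx": 0,"dy": 85,"dz": -120,"twist": 0,"claw": 0}
  ]
}}

```text
time: 4.37
ee_pos: [0.5519, 0.184, 0.2182]
ee_rot: [0.729, 0.685, 0.004, 0.003]
force: [-0.7, -0.6, -0.5]
width: 0.0852
gripper_force: 0.0
```

Run:
```python
from h import *
import pickle
c=cap("wrist","w2.png"); pickle.dump(c,open("w2.pkl","wb")); plan()
```

```text
at [0.5512 0.1837 0.2156] yaw -3.59 tilt [ 7.e-03  8.e-04 -1.e+00]
```

View pics/w2.png

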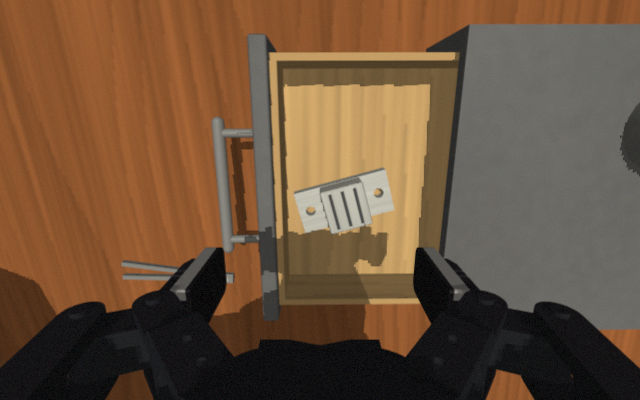

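The drawer is open. The cover lies in it with its flange holes at (311,211) and (378,193) and its ribbed block at (346,206).

Run:
```python
from h import *
import pickle
c=pickle.load(open("w2.pkl","rb"))
a=pt(c,310.5,210.5,.033);b=pt(c,378.5,193,.033); m=(a+b)/2; t=np.degrees(np.arctan2(*(b-a)[[1,0]])); print(a,b,m,np.linalg.norm(a-b),t)
print("corners top block", [pt(c,u,v,.058).round(4) for u,v in [(319,186),(361,177),(371,223),(331,233)]])
# drawer walls
print("front inner",pt(c,280,180,.082),"front outer",pt(c,258,180,.082))
plan((m[0],m[1],.15,t+90))
```

```text
[0.54209881 0.15166479 0.033     ] [0.61287393 0.16578219 0.033     ] [0.57748637 0.15872349 0.033     ] 0.07216936897382224 11.280644634664995
corners top block [array([0.5527, 0.183 , 0.058 ]), array([0.5922, 0.189 , 0.058 ]), array([0.6006, 0.143 , 0.058 ]), array([0.5614, 0.1353, 0.058 ])]
front inner [0.52004581 0.19605831 0.082     ] front outer [0.50138039 0.19728191 0.082     ]
at [0.5512 0.1837 0.2156] yaw -3.59 tilt [ 7.e-03  8.e-04 -1.e+00]
dx -23.2 dy 27.8 dz 65.6 twist 1.311
```

Run:
```python
from h import *
print(bot.observe()["joint_pos"].round(3))
plan((.56,.175,.2,-3.6-37),(.577,.159,.13,-79),(.577,.159,.042,-79))
```

```text
[ 1.960e-01  4.080e-01 -6.000e-02  1.095e+00 -1.000e-03  1.830e+00]
at [0.5512 0.1837 0.2156] yaw -3.59 tilt [ 7.e-03  8.e-04 -1.e+00]
dx -8.1 dy 9.3 dz 15.6 twist 0.646
dx -1.1 dy 23.3 dz 70.0 twist 0.670
dx 0.0 dy 0.0 dz 88.0 twist 0.000
```

Run:
```python
from h import *
plan((.56,.175,.2,30),(.577,.159,.18,64),(.577,.159,.15,96),(.577,.159,.12,101.2))
```

```text
at [0.5512 0.1837 0.2156] yaw -3.59 tilt [ 7.e-03  8.e-04 -1.e+00]
dx -8.1 dy 9.3 dz 15.6 twist -0.586
dx -22.4 dy 6.7 dz 20.0 twist -0.593
dx 0.0 dy 0.0 dz 30.0 twist -0.559
dx 0.0 dy 0.0 dz 30.0 twist -0.091
```

Request:
{"op": "step_arm", "data": {
  "steps": [
    {"dx": -2,"dy": 2,"dz": 3,"twist": -0.117,"claw": 0},
    {"dx": -4,"dy": 4,"dz": 6,"twist": -0.234,"claw": 0},
    {"dx": -5,"dy": 6,"dz": 9,"twist": -0.351,"claw": 0},
    {"dx": -7,"dy": 8,"dz": 12,"twist": -0.468,"claw": 0},
    {"dx": -8,"dy": 9,"dz": 16,"twist": -0.586,"claw": 0}
  ]
}}

```text
time: 4.83
ee_pos: [0.554, 0.1751, 0.1965]
ee_rot: [0.497, 0.868, -0.0, -0.0]
force: [-1.1, 0.4, 0.1]
width: 0.0853
gripper_force: 0.0
```

Request:
{"op": "step_arm", "data": {
  "steps": [
    {"dx": -5,"dy": 1,"dz": 4,"twist": -0.117,"claw": 0},
    {"dx": -9,"dy": 3,"dz": 8,"twist": -0.234,"claw": 0},
    {"dx": -14,"dy": 4,"dz": 12,"twist": -0.351,"claw": 0},
    {"dx": -18,"dy": 5,"dz": 16,"twist": -0.468,"claw": 0},
    {"dx": -22,"dy": 7,"dz": 20,"twist": -0.593,"claw": 0}
  ]
}}

```text
time: 5.25
ee_pos: [0.5708, 0.1596, 0.1763]
ee_rot: [0.222, 0.975, -0.0, -0.001]
force: [-0.1, 0.1, 0.0]
width: 0.0857
gripper_force: 0.0
```

Request:
{"op": "step_arm", "data": {
  "steps": [
    {"dx": 0,"dy": 0,"dz": 6,"twist": -0.117,"claw": 0},
    {"dx": 0,"dy": 0,"dz": 12,"twist": -0.234,"claw": 0},
    {"dx": 0,"dy": 0,"dz": 18,"twist": -0.351,"claw": 0},
    {"dx": 0,"dy": 0,"dz": 24,"twist": -0.468,"claw": 0},
    {"dx": 0,"dy": 0,"dz": 30,"twist": -0.559,"claw": 0}
  ]
}}

```text
time: 5.67
ee_pos: [0.5706, 0.1598, 0.1462]
ee_rot: [-0.056, 0.998, -0.0, -0.001]
force: [0.1, -0.7, 0.3]
width: 0.0856
gripper_force: 0.0
```

Request:
{"op": "step_arm", "data": {
  "steps": [
    {"dx": 0,"dy": 0,"dz": 10,"twist": -0.05,"claw": 0},
    {"dx": 0,"dy": 0,"dz": 20,"twist": -0.09,"claw": 0},
    {"dx": 0,"dy": 0,"dz": 20,"twist": -0.09,"claw": 0},
    {"dx": 0,"dy": 0,"dz": 20,"twist": -0.09,"claw": 0}
  ]
}}

```text
time: 6.0
ee_pos: [0.5704, 0.1598, 0.1265]
ee_rot: [-0.097, 0.995, -0.0, -0.001]
force: [-0.2, -0.2, -0.1]
width: 0.0854
gripper_force: 0.0
```

Run:
```python
from h import *
import pickle
c=cap("wrist","w3.png"); pickle.dump(c,open("w3.pkl","wb"))
for p in [(.5421,.1517,.034),(.6129,.1658,.034)]: print(proj(c,p))
plan((.577,.159,.042,101.2))
```

```text
(np.float64(316.22328445262195), np.float64(167.19291412421242))
(np.float64(316.7654725895439), np.float64(260.6241678849757))
at [0.5708 0.1599 0.1272] yaw 101.14 tilt [-7.e-04 -2.e-04 -1.e+00]
dx -5.9 dy -2.1 dz 85.2 twist -0.001
```

View pics/w3.png

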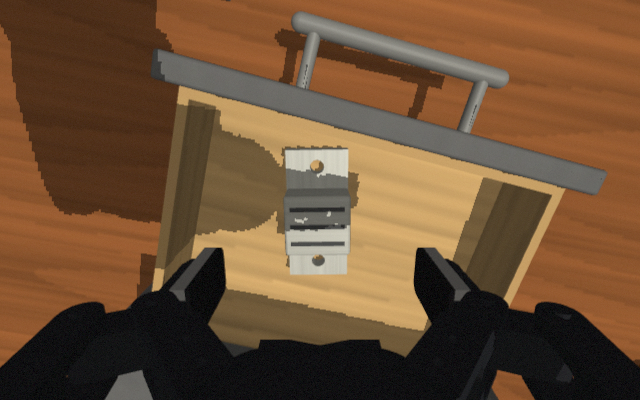

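The wrist view shows the cover aligned with the jaws, holes at (317,166) and (318,260), within 2 px of prediction.

Request:
{"op": "step_arm", "data": {
  "steps": [
    {"dx": -6,"dy": -2,"dz": 22,"twist": 0.0,"claw": 0},
    {"dx": -6,"dy": -2,"dz": 44,"twist": 0.0,"claw": 0},
    {"dx": -6,"dy": -2,"dz": 62,"twist": 0.0,"claw": 0},
    {"dx": -6,"dy": -2,"dz": 76,"twist": 0.0,"claw": 0},
    {"dx": -6,"dy": -2,"dz": 84,"twist": 0.0,"claw": 0}
  ]
}}

```text
time: 6.47
ee_pos: [0.5768, 0.1591, 0.0422]
ee_rot: [-0.097, 0.995, -0.0, -0.001]
force: [-0.5, -0.6, 0.5]
width: 0.0856
gripper_force: 0.0
```

Request:
{"op": "step_arm", "data": {
  "steps": [
    {"dx": 0,"dy": 0,"dz": 0,"twist": 0.0,"claw": 0},
    {"dx": 0,"dy": 0,"dz": 0,"twist": 0.0,"claw": 1},
    {"dx": 0,"dy": 0,"dz": 0,"twist": 0.0,"claw": 1},
    {"dx": 0,"dy": 0,"dz": 0,"twist": 0.0,"claw": 1},
    {"dx": 0,"dy": 0,"dz": 0,"twist": 0.0,"claw": 1}
  ]
}}

```text
time: 6.88
ee_pos: [0.5783, 0.1595, 0.0447]
ee_rot: [-0.098, 0.995, 0.0, 0.001]
force: [1.0, 0.6, -1.0]
width: 0.0429
gripper_force: 60.9
```

Run:
```python
from h import *
plan((.577,.159,.165,101.2),(.545,.055,.165,107),(.505,-.065,.16,113),(.466,-.18,.135,117.7))
```

```text
at [0.5783 0.1595 0.0447] yaw 101.24 tilt [ 2.4e-03  5.0e-04 -1.0e+00]
dx 1.4 dy -0.2 dz -120.3 twist 0.001
dx 51.6 dy -95.8 dz -0.0 twist -0.101
dx 73.3 dy -103.1 dz 5.0 twist -0.105
dx 80.8 dy -90.6 dz 25.0 twist -0.082
```

Request:
{"op": "step_arm", "data": {
  "steps": [
    {"dx": 0,"dy": 0,"dz": -10,"twist": 0.0,"claw": 1},
    {"dx": 0,"dy": 0,"dz": -35,"twist": 0.0,"claw": 1},
    {"dx": 0,"dy": 0,"dz": -65,"twist": 0.0,"claw": 1},
    {"dx": 0,"dy": 0,"dz": -95,"twist": 0.0,"claw": 1},
    {"dx": 0,"dy": 0,"dz": -120,"twist": 0.0,"claw": 1}
  ]
}}

```text
time: 7.3
ee_pos: [0.5774, 0.1593, 0.1662]
ee_rot: [-0.098, 0.995, 0.0, 0.001]
force: [0.5, 0.6, -1.5]
width: 0.0429
gripper_force: 61.3
```

Request:
{"op": "step_arm", "data": {
  "steps": [
    {"dx": 7,"dy": -12,"dz": 0,"twist": -0.01,"claw": 1},
    {"dx": 18,"dy": -34,"dz": 0,"twist": -0.035,"claw": 1},
    {"dx": 30,"dy": -56,"dz": 0,"twist": -0.06,"claw": 1},
    {"dx": 41,"dy": -76,"dz": 0,"twist": -0.08,"claw": 1},
    {"dx": 52,"dy": -96,"dz": 0,"twist": -0.101,"claw": 1}
  ]
}}

```text
time: 7.72
ee_pos: [0.5444, 0.054, 0.1642]
ee_rot: [-0.149, 0.989, -0.0, 0.0]
force: [-0.4, -0.1, -2.5]
width: 0.0426
gripper_force: 61.4
```

Request:
{"op": "step_arm", "data": {
  "steps": [
    {"dx": 15,"dy": -21,"dz": 1,"twist": -0.02,"claw": 1},
    {"dx": 30,"dy": -42,"dz": 2,"twist": -0.04,"claw": 1},
    {"dx": 44,"dy": -62,"dz": 3,"twist": -0.06,"claw": 1},
    {"dx": 59,"dy": -83,"dz": 4,"twist": -0.08,"claw": 1},
    {"dx": 73,"dy": -103,"dz": 5,"twist": -0.105,"claw": 1}
  ]
}}

```text
time: 8.13
ee_pos: [0.5047, -0.066, 0.1592]
ee_rot: [-0.2, 0.98, -0.0, 0.0]
force: [0.3, 0.8, -0.8]
width: 0.0429
gripper_force: 61.3
```

Request:
{"op": "step_arm", "data": {
  "steps": [
    {"dx": 20,"dy": -23,"dz": 5,"twist": -0.02,"claw": 1},
    {"dx": 42,"dy": -47,"dz": 10,"twist": -0.05,"claw": 1},
    {"dx": 62,"dy": -70,"dz": 15,"twist": -0.07,"claw": 1},
    {"dx": 76,"dy": -86,"dz": 20,"twist": -0.08,"claw": 1},
    {"dx": 81,"dy": -91,"dz": 25,"twist": -0.082,"claw": 1}
  ]
}}

```text
time: 8.55
ee_pos: [0.4657, -0.1831, 0.134]
ee_rot: [-0.239, 0.971, -0.001, 0.0]
force: [0.7, -1.2, -1.5]
width: 0.0431
gripper_force: 61.4
```

Request:
{"op": "step_arm", "data": {
  "steps": [
    {"dx": 0,"dy": 0,"dz": 0,"twist": 0.0,"claw": 1},
    {"dx": 0,"dy": 0,"dz": 0,"twist": 0.0,"claw": 1}
  ]
}}

```text
time: 8.72
ee_pos: [0.4663, -0.18, 0.1336]
ee_rot: [-0.239, 0.971, 0.0, 0.0]
force: [-0.6, 1.6, -2.6]
width: 0.0431
gripper_force: 61.4
```

Run:
```python
from h import *
import pickle
c=cap("wrist","w4.png"); pickle.dump(c,open("w4.pkl","wb"))
plan((.466,-.18,.115,117.7)); print(bot.observe()["joint_pos"].round(3))
```

```text
at [ 0.4666 -0.1795  0.1337] yaw 117.75 tilt [ 2.e-04  4.e-04 -1.e+00]
dx 0.8 dy -0.1 dz 18.7 twist 0.001
[-0.514  0.339 -0.401  0.831  0.    -0.998]
```

View pics/w4.png

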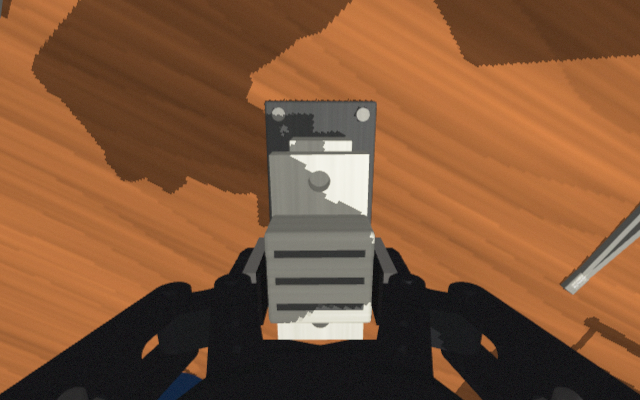

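The cover is held level above the nest. Its near hole is at (319,181), the plate's bolts are at (279,114) and (363,114), and the nest's end edge is at about y=141. I'll zoom in.

Run:
```python
import cv2
a=cv2.imread("pics/w4.png")[92:202,250:390]
g=cv2.convertScaleAbs(a,alpha=1.0); g=(255*(g/255.)**.6).astype('uint8')
cv2.imwrite("pics/z4.png",cv2.resize(g,None,fx=5,fy=5,interpolation=cv2.INTER_CUBIC))
```

```text
(no output)
```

View pics/z4.png

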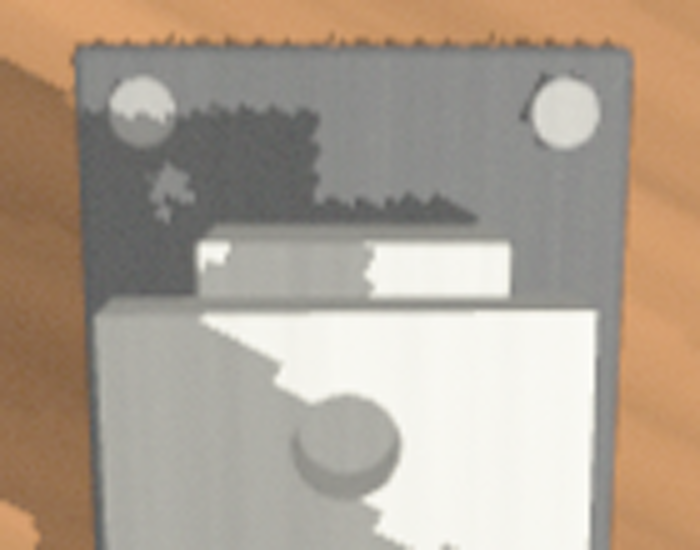

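Run:
```python
from h import *
import pickle
c=pickle.load(open("w4.pkl","rb")); s=bot.observe()
M=R.from_quat(s["ee_rot"]).as_matrix(); p=np.array(s["ee_pos"]); 
def T(u,v,z): return (M.T@(pt(c,(u+.5)/5-.5+250,(v+.5)/5-.5+92,z)-p))[:2]*1e3
def ang(a,b): d=a-b; return np.degrees(np.arctan2(d[0],-d[1]))
a,b=T(197,240,.04),T(511,240,.04); print("nest edge",a,b,"mid",(a+b)/2,"L",np.linalg.norm(a-b),ang(a,b),"-> centre x",((a+b)/2)[0]-48)
a,b=T(80,46,.01),T(632,48,.01); print("plate edge",a,b,"mid",(a+b)/2,"L",np.linalg.norm(a-b),ang(a,b),"-> centre x",((a+b)/2)[0]-75)
a,b=T(142,110,.012),T(566,113,.012); print("bolts",(a+b)/2,ang(a,b))
for off in (.0207,.0227):
    z=p[2]-off+.012
    a,b=T(95,313,z),T(598,310,z); h=T(347,447,z); print("cover off",off,a,b,(a+b)/2,"L",np.linalg.norm(a-b),ang(a,b),"hole",h,"centre x",h[0]-36,((a+b)/2)[0]-48)
```

```text
nest edge [ 48.85308247 -21.2597274 ] [48.74911091 22.17351336] mid [48.80109669  0.45689298] L 43.43336520783753 0.13715579228518768 -> centre x 0.8010966898002749
plate edge [ 75.38630426 -41.07097696] [74.89885932 42.8954303 ] mid [75.14258179  0.91222667] L 83.9678221161134 0.33261187368497613 -> centre x 0.1425817936242737
bolts [65.67990838  0.58719846] 0.5269422817021812
cover off 0.0207 [ 50.11651983 -22.234316  ] [50.27066876 21.25590955] [50.19359429 -0.48920322] L 43.49049872992156 -0.20308117290218672 hole [38.21452845 -0.47351508] centre x 2.2145284495779762 2.1935942925944687
cover off 0.0227 [ 49.85019954 -22.55395423] [50.00659346 21.56965451] [49.9283965  -0.49214986] L 44.12388590207803 -0.20308117290219266 hole [37.77486987 -0.47623324] centre x 1.7748698694568148 1.9283964995638812
```

Request:
{"op": "step_arm", "data": {
  "steps": [
    {"dx": -1,"dy": 1,"dz": 15,"twist": 0.008,"claw": 1},
    {"dx": -1,"dy": 1,"dz": 32,"twist": 0.008,"claw": 1},
    {"dx": -1,"dy": 1,"dz": 44,"twist": 0.008,"claw": 1},
    {"dx": -1,"dy": 1,"dz": 49,"twist": 0.008,"claw": 1},
    {"dx": -1,"dy": 1,"dz": 49,"twist": 0.008,"claw": 1}
  ]
}}

```text
time: 9.18
ee_pos: [0.4666, -0.1776, 0.0837]
ee_rot: [-0.237, 0.972, 0.001, -0.001]
force: [0.8, 0.1, -2.1]
width: 0.0431
gripper_force: 61.5
```

Run:
```python
from h import *
import pickle
c=cap("wrist","w5.png"); pickle.dump(c,open("w5.pkl","wb")); plan(); print(bot.observe()["force"])
a=c["im"][92:212,250:390,::-1]; g=(255*(a/255.)**.6).astype('uint8')
cv2.imwrite("pics/z5.png",cv2.resize(g,None,fx=5,fy=5,interpolation=cv2.INTER_CUBIC))
```

```text
at [ 0.4671 -0.1781  0.0844] yaw 117.36 tilt [-4.e-04  4.e-04 -1.e+00]
[-0.25749639 -0.84816601 -2.35015925]
```

View pics/z5.png

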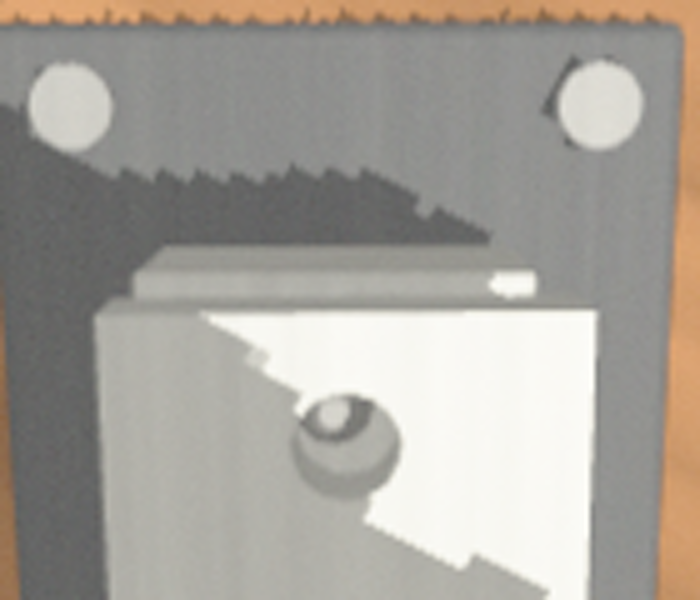

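The zoom shows the dowel tip at crop (334,415) inside the cover's hole, centred at (347,447).

Run:
```python
from h import *
import pickle
c=pickle.load(open("w5.pkl","rb")); s=bot.observe()
M=R.from_quat(s["ee_rot"]).as_matrix(); p=np.array(s["ee_pos"])
def T(u,v,z): return (M.T@(pt(c,(u+.5)/5-.5+250,(v+.5)/5-.5+92,z)-p))[:2]*1e3
def ang(a,b): d=a-b; return np.degrees(np.arctan2(d[0],-d[1]))
a,b=T(133,271,.04),T(536,271,.04); print("nest edge",a,b,"mid",(a+b)/2,"L",np.linalg.norm(a-b),ang(a,b),"-> centre x",((a+b)/2)[0]-48)
a,b=T(70,107,.012),T(600,105,.012); print("bolts",(a+b)/2,ang(a,b))
print("pin tip",T(334,415,.058))
z=p[2]-.0225+.012
a,b=T(95,313,z),T(598,310,z); h=T(347,447,z); print("cover",a,b,(a+b)/2,"L",np.linalg.norm(a-b),ang(a,b),"hole",h)
```

```text
nest edge [ 49.60248017 -22.77108229] [49.54958922 20.70444927] mid [49.5760347  -1.03331651] L 43.47556373345025 0.06970419337515922 -> centre x 1.5760346971997663
bolts [66.56517897 -1.13087184] -0.14722883894739974
pin tip [37.35402667 -0.99031909]
cover [ 49.59502927 -21.67148613] [49.80156255 22.21204776] [49.69829591  0.27028082] L 43.88401989852901 -0.2696546220456723 hole [37.61325401  0.29839174]
```

Request:
{"op": "step_arm", "data": {
  "steps": [
    {"dx": -0.2,"dy": -1.3,"dz": 0,"twist": 0.004,"claw": 1},
    {"dx": -0.2,"dy": -1.3,"dz": 3,"twist": 0.004,"claw": 1},
    {"dx": -0.2,"dy": -1.3,"dz": 6,"twist": 0.004,"claw": 1},
    {"dx": -0.2,"dy": -1.3,"dz": 9,"twist": 0.004,"claw": 1},
    {"dx": -0.2,"dy": -1.3,"dz": 9,"twist": 0.004,"claw": 1}
  ]
}}

```text
time: 9.65
ee_pos: [0.4673, -0.1799, 0.0749]
ee_rot: [-0.234, 0.972, 0.0, -0.0]
force: [-0.3, 0.1, -2.3]
width: 0.043
gripper_force: 61.5
```

Request:
{"op": "step_arm", "data": {
  "steps": [
    {"dx": 0,"dy": 0,"dz": 2,"twist": 0,"claw": 1},
    {"dx": 0,"dy": 0,"dz": 4,"twist": 0,"claw": 1},
    {"dx": 0,"dy": 0,"dz": 6,"twist": 0,"claw": 1},
    {"dx": 0,"dy": 0,"dz": 8,"twist": 0,"claw": 1},
    {"dx": 0,"dy": 0,"dz": 8,"twist": 0,"claw": 1}
  ]
}}

```text
time: 10.07
ee_pos: [0.4675, -0.1799, 0.0672]
ee_rot: [-0.234, 0.972, 0.0, -0.0]
force: [-1.6, 2.9, 3.6]
width: 0.0432
gripper_force: 62.2
```

Request:
{"op": "step_arm", "data": {
  "steps": [
    {"dx": 0,"dy": 0,"dz": 1,"twist": 0,"claw": 1},
    {"dx": 0,"dy": 0,"dz": 2,"twist": 0,"claw": 1},
    {"dx": 0,"dy": 0,"dz": 3,"twist": 0,"claw": 1},
    {"dx": 0,"dy": 0,"dz": 4,"twist": 0,"claw": 1},
    {"dx": 0,"dy": 0,"dz": 4,"twist": 0,"claw": 1}
  ]
}}

```text
time: 10.48
ee_pos: [0.4676, -0.1799, 0.0637]
ee_rot: [-0.234, 0.972, 0.0, 0.0]
force: [-3.0, 2.3, 7.6]
width: 0.0429
gripper_force: 62.7
```

Request:
{"op": "step_arm", "data": {
  "steps": [
    {"dx": 0,"dy": 0,"dz": 1,"twist": 0,"claw": 1},
    {"dx": 0,"dy": 0,"dz": 2,"twist": 0,"claw": 1},
    {"dx": 0,"dy": 0,"dz": 2,"twist": 0,"claw": 1},
    {"dx": 0,"dy": 0,"dz": 2,"twist": 0,"claw": 1}
  ]
}}

```text
time: 10.82
ee_pos: [0.4675, -0.1799, 0.0626]
ee_rot: [-0.234, 0.972, -0.0, 0.0]
force: [-6.6, 4.6, 22.2]
width: 0.0429
gripper_force: 64.2
```

Request:
{"op": "step_arm", "data": {
  "steps": [
    {"dx": 0,"dy": 0,"dz": 0.6,"twist": 0,"claw": 1},
    {"dx": 0,"dy": 0,"dz": 0.6,"twist": 0,"claw": 1},
    {"dx": 0,"dy": 0,"dz": 0.6,"twist": 0,"claw": 1}
  ]
}}

```text
time: 11.07
ee_pos: [0.4675, -0.18, 0.0626]
ee_rot: [-0.234, 0.972, -0.0, 0.0]
force: [-10.0, 5.6, 31.4]
width: 0.0431
gripper_force: 65.4
```

Run:
```python
from h import *
s=cap("side")["im"][130:220,290:410,::-1]; w=cap("wrist")["im"][90:220,250:390,::-1]
f=lambda a,k:cv2.resize((255*(a/255.)**.7).astype('uint8'),None,fx=k,fy=k,interpolation=cv2.INTER_CUBIC)
o=np.zeros((450,800,3),np.uint8); o[:270,:360]=f(s,3); o[:390,375:795]=f(w,3); cv2.imwrite("pics/z6.png",o)
plan(); print(bot.observe()["force"])
```

```text
at [ 0.4676 -0.18    0.0626] yaw 117.06 tilt [ 6.e-04 -4.e-04 -1.e+00]
[-8.26132272  5.17469914 30.20036306]
```

View pics/z6.png

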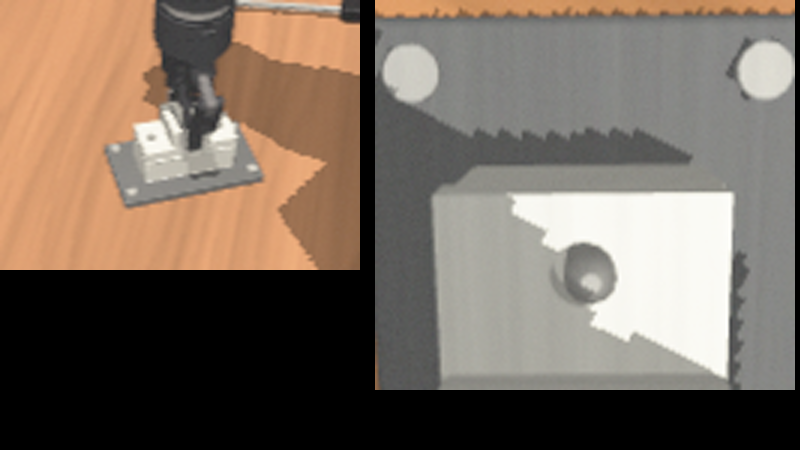

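The last picture shows the dowel standing through the cover's hole with the two halves flush. The height stays at 62.6 mm as the push rises, so the stop is hard and the faces have met.

```bash
python3 -c "
from bench import bot
print(bot.sign_off())"
```

```text
the job is handed in; nothing more can be done
None
```

The drawer is pulled about 147 mm further open, and the cover sits over both dowels, held pressed shut with about 30 N; I handed the job in at about 11 s, with one unexplained 61 N wrist-force reading as the fingers came down beside the handle.

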